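# Fetch a control vial from behind the dispenser's sprung flap

### The job

Run the blue control: push the blue dispenser's spring-loaded flap aside and hold it open while you take the blue-capped vial from behind it. Lift the vial out so that the flap springs shut, then set it down gently (do not drop it), upright, inside the round dish of the vial reader, and let go; keep the vial upright all the way.

Things in the scene. Friction and masses are not known exactly. Their poses are not given: they have to be found in the camera images.
- vial_blue: Amber vial with a blue cap: upright cylinder, 24 mm diameter, 45 mm tall (cap: top 15 mm, same diameter), about 30 g. Origin: centre of its underside; z up. It starts on the floor of the blue dispenser, within 12 mm of the dispenser's origin in x and y. An orange-capped twin stands in an orange dispenser: not that one.
- disp_blue: White dispenser, blue trim, fixed. Origin: table height, below the pick-up spot; x away from the robot (within 12 deg), y left. In its frame, mm: floor 6 thick, x -55..55, y -60..105; front rim x -55..-50, 14 high; magazine block x 55..150, y -60..60, 48 high; flap's pivot post (18 dia) at x -20, y 90. Both y sides open. An orange one is alike; either may be on the left.
- flap_blue (a joint): Clear level flap over the vial; swings about its post. Rad: 0 shut; opens anticlockwise from above, free end away from robot, to 1.75. Shut, in dispenser mm: plate x -30..30, y -35..90, z 54..57; upright blue lip on its robot side x -34..-30, z 54..74. Push the lip to +x (1-5 N) until the fingers are over the vial (about 1 rad), then lower them past it. Springs shut if let go.
- reader_dish (a point): Centre of the floor of the round dark dish on the white vial reader, which is fixed to the table. The dish floor is level, 20 mm above the table, 76 mm in inner diameter, with a grey rim 6 mm high and 4 mm thick. Its x points away from the robot (within 12 degrees); a housing 60 mm high with a screen begins 55 mm behind the centre.
Not all that is in view belongs to the job. Leave any green look-alike of the part that bears reader_dish alone.

How it is judged (in metres and radians):
On the way, in this order (a step that is already met when the one before it is completed fails the run):
1. the vial is gripped in its place with the flap held open (flap beyond 0.5 rad) (value of joint flap_blue above 0.5 rad and contact force between vial_blue and the fingers above 1 N and z of vial_blue in the frame of disp_blue below 0.015 m and horizontal distance between vial_blue and disp_blue below 0.03 m), for 0.05 s.
2. the vial is lifted clear of the dispenser and the flap has sprung shut (value of joint flap_blue below 0.15 rad and z of vial_blue in the frame of disp_blue above 0.05 m and contact force between vial_blue and the fingers above 0.5 N), for 0.05 s.
3. the vial, still held, is lowered to within 12 mm of the dish floor, inside the dish (z of vial_blue in the frame of reader_dish below 0.012 m and horizontal distance between vial_blue and reader_dish below 0.028 m and contact force between vial_blue and the fingers above 0.3 N), for 0.05 s.
At the end, for the whole second after the job is handed in: The blue-capped vial stands inside the reader's dish (axis within 28 mm of its centre, underside within 6 mm of its floor), upright within 10 degrees, at rest, released, and the blue dispenser's flap is shut (below 0.15 rad) (horizontal distance between vial_blue and reader_dish below 0.028 m and z of vial_blue in the frame of reader_dish between -0.006 and 0.006 m and angle between vial_blue's own z axis and vertical below 0.17 rad and linear speed of vial_blue below 0.03 m/s and value of joint flap_blue below 0.15 rad); the robot touches nothing.
It fails at once if the vial is tipped by more than 45 degrees (angle between vial_blue's own z axis and vertical above 0.785 rad).
It also fails if it takes over 45 s, if anything falls off the work surface, if the arm or the gripper's body presses on something with over 40 N, if the wrist force passes 120 N, or if a joint passes its speed limit or range.

### The arm

A 6-joint arm with a two-finger parallel gripper is mounted at the origin on the work surface. World frame = base frame: x ahead of the robot, y to its left, z up, the work surface at z = 0. Lengths are in m, angles in degrees, forces in N, time in s.
With the tool pointing down it reaches from about 0.4 to 0.825 m from the base axis. Payload 7 kg.
Tool frame: the origin (TCP) lies at the very end of the fingers, on their centre line; the grasp point (between the pads) lies 19 mm behind it (ctrl.tcp_to_grasp is the distance from the TCP to the grasp point, in m); z points along the fingers, y is the direction in which the jaws open and shut (so a half turn about z gives the same grasp; the last joint's range is limited). The gripper opens to 88 mm and grips with 3 to 60 N. Pads are 19 mm wide; open, the fingers measure 130 mm over their backs; the gripper's body (78 mm by 193 mm) begins 47 mm behind the grasp point.
Start: joints at [-56.201, 20.546, 0.682, 0, -70.136, -16.507], TCP at [0.201, -0.644, 0.227] pointing down, gripper open.
Joint ranges: [-176.03, 176.03], [-82.01, 121.73], [-58.28, 71.71], [-173.87, 95.51], [-174.79, -0.11], [-173.66, 173.66]. Speed limits (degrees/s): [136.94, 136.94, 172.46, 180, 180, 180].

### API

Orientations are given as [roll, pitch, yaw] about the fixed x, y, z axes, in that order (R = Rz(yaw) Ry(pitch) Rx(roll)).
In Python, from plant import ctrl gives the robot as it stands.
- The arm moves only by the tool jog_arm, never from a script. Its argument "commands" is a list of rows, each an object of numbers: "x", "y", "z": the shift along the tool's x, y, z in cm; "roll": the turn about the tool's z in rad. In form: [{"x": .., "y": .., "z": .., "roll": ..}, ...]. A call has 1 to 12 rows; each row shifts and turns the commanded pose from where the row before left it, along the tool's axes as they then stand; what a row does not reach is not made up. A row lasts 1/10 s, in which the tool goes at most 50 mm and 8.59 degrees, less where a joint would pass 70% of its speed; a pose out of reach is approached as far as the arm can. A call is refused whole if a number of a shift passes 5 or a number of a turn 0.15, either way. A call with a gripper value outside its range is refused whole. "gripper" is the finger opening in cm, from 0 to 8.76, set as the call begins (left out, the last holds). The fingers move at their own pace and stop on an object; the grip force is fixed at half the most. Time passes only in rows, so rows that do not move let the fingers close. It gives the time, the measured TCP pose, the force and the opening at its end, in the units of the state.
- ctrl.get_obs(): the state, without advancing time (a new reading comes with each control period).
- ctrl.snapshot(name): name is "scene" or "top" or "wrist"; returns a dict with "image" (384x512x3 uint8, red, green, blue), "mtx" (3x3 intrinsics, pixels), "position" and "orientation" of the camera in the world; the wrist camera has in their place "hand_eye" (4x4, takes a point from camera to tool coordinates, whose origin is the TCP and whose axes are the flange's). Camera axes: x right, y up, looking along -z (the intrinsics and any distortion apply to the point x, -y, -z); pixel columns grow to the right and rows downward; lengths in m; the calibration is good to about 2 mm. A picture is of the moment at which its call begins: read the wrist's pose just before it. There is no depth.
- ctrl.close_job(): hands the job in, once; it reports no verdict.
Trained networks look in the newest picture that a camera, given by its name, has taken for a name from the list of things; names that differ only in an ending like _2 or _b are one class to them, and where a whole thing is asked for, a point or a joint stands for the part that bears it (a point fixed in the world has none). Each returns a list of dicts, best first, with "confidence" (0 to 1); they miss things now and then, are a little off and sometimes report something else, mostly with a low value. They report only what shows in the picture. A call takes as long as a camera call. They do not tell look-alikes from the thing itself.
- ctrl.search_frame(camera, query): "position" ([column, row] as shares, 0 to 1, of the picture: columns of its width, rows of its height, amid what is visible of it).
- ctrl.regions_of(camera, query): "mask" (384x512 bool, what is visible of it) and "position" ([column, row] as shares, 0 to 1, of the picture: columns of its width, rows of its height, amid what is visible of it).
The state is a dict: "clock": time; "joint_pos": joint angles; "qvel": joint speeds; "tau": joint torques, N m; "tool_pos": TCP position; "orientation": TCP orientation; "force": force on the tool from outside, world axes, zero at the start; "moment": the same for the moment, N m; "opening": finger opening in m.
Only numpy, scipy, OpenCV 4.12 (cv2) and the standard library are available. Lean on these libraries where they do the work, as an engineer would, in place of code of your own. Each camera call takes 0.05 s, during which the arm holds its last target.

## Working session

There is one attempt and no reset: what is moved stays moved. The work goes in short steps, Python scripts to look and compute and a tool call to move; the robot and the scene stay as the last step left them, time stands still between calls to the robot, and variables do not carry over. Pictures are saved under pics/ and viewed, and the job is handed in when it is done.

Besides the shell and the picture viewer there is one more tool, called after "Emit:" by a JSON object that holds its "api" and its "payload". jog_arm: Moves the arm, as the interface text tells. Its arguments: {"type":"object","properties":{"commands":{"type":"array"},"gripper":{"type":"number"}},"required":["commands"]}

```bash
mkdir -p pics; ls
cat > h.py <<'E'
import numpy as np, cv2
from plant import ctrl
def snap(n,f):
    s=ctrl.snapshot(n); cv2.imwrite('pics/'+f,s['image'][:,:,::-1]); return s
E
python3 - <<'E'
from h import *
print(ctrl.get_obs())
for c in ('scene','top','wrist'):
    s=snap(c,c+'1.png')
    print(c,{k:v for k,v in s.items() if k!='image'})
    for q in ('vial_blue','disp_blue','flap_blue','reader_dish'):
        print(c,q,[(np.round(np.array(d['position'])*[512,384],1),round(d['confidence'],2)) for d in ctrl.search_frame(c,q)])
E
```

```text
pics
{'clock': 0.0, 'joint_pos': array([-5.62014815e+01,  2.05913467e+01,  6.35799187e-01, -2.03941766e-02,
       -7.01362089e+01, -1.65062043e+01]), 'qvel': array([-0.00036305, -0.00276757, -0.00834918, -0.02234518,  0.01384906,
        0.03618155]), 'tau': array([-1.25665880e-03, -5.82719100e+01,  2.93058980e+01,  6.99707687e+00,
        7.01944882e-03, -2.02169063e-04]), 'tool_pos': array([ 0.2004724 , -0.64404536,  0.22563821]), 'orientation': array([ 1.79906577e+02, -7.69040256e-03, -1.62714625e+02]), 'force': array([ 0.14857188, -0.19874223,  1.10698219]), 'moment': array([ 0.00612016, -0.02175366,  0.02882865]), 'opening': 0.0879245069023486}
scene {'mtx': array([[485.15088091,   0.        , 258.25950009],
       [  0.        , 485.15088091, 181.45780186],
       [  0.        ,   0.        ,   1.        ]]), 'position': array([1.18817463, 0.08192153, 0.7719446 ]), 'orientation': array([47.45434804, -0.93525767, 95.62776598])}
scene vial_blue []
scene disp_blue [(array([133.1, 245.5]), 0.55)]
scene flap_blue [(array([144. , 212.4]), 0.76)]
scene reader_dish [(array([244.6, 183
[... 484 characters left out ...]
_dish [(array([160.8, 256.5]), 0.83), (array([273.8, 220. ]), 0.65), (array([265.4, 121.9]), 0.58)]
wrist {'mtx': array([[282.24759861,   0.        , 253.84891199],
       [  0.        , 282.24759861, 192.24147088],
       [  0.        ,   0.        ,   1.        ]]), 'hand_eye': array([[ 7.84736404e-04,  9.65186880e-01,  2.61560071e-01,
         6.92532431e-02],
       [ 9.99999473e-01, -9.30394829e-04,  4.33051157e-04,
        -3.12706947e-04],
       [ 6.61329433e-04,  2.61559594e-01, -9.65187102e-01,
        -1.58489333e-01],
       [ 0.00000000e+00,  0.00000000e+00,  0.00000000e+00,
         1.00000000e+00]])}
wrist vial_blue []
wrist disp_blue []
wrist flap_blue []
wrist reader_dish []
```

View pics/scene1.png

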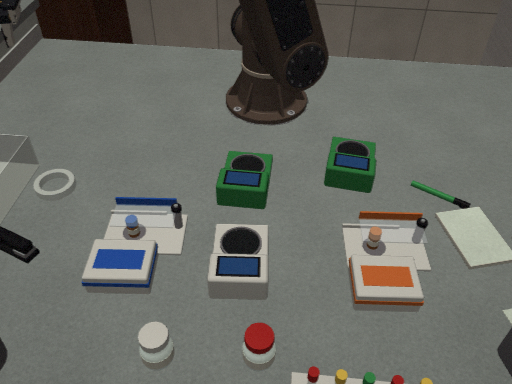

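View pics/top1.png

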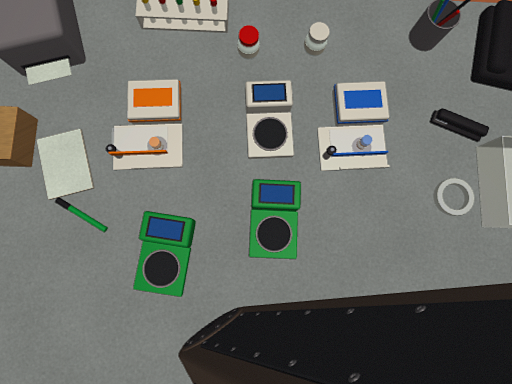

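The scene shows the blue dispenser on the robot's right (top px about (354,145)) and the orange one on the left. The white reader is between them, with its dish at top px (270,134), and there are two green decoys. I'll zoom in for precise points.

Run:
```python
import cv2
t=cv2.imread('pics/top1.png'); s=cv2.imread('pics/scene1.png')
a=cv2.resize(t[70:180,240:400],None,fx=5,fy=5,interpolation=cv2.INTER_CUBIC)
b=cv2.resize(s[180:300,75:275],None,fx=4,fy=4,interpolation=cv2.INTER_CUBIC)
cv2.imwrite('pics/tz.png',a);cv2.imwrite('pics/sz.png',b)
```

```text
(no output)
```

View pics/tz.png

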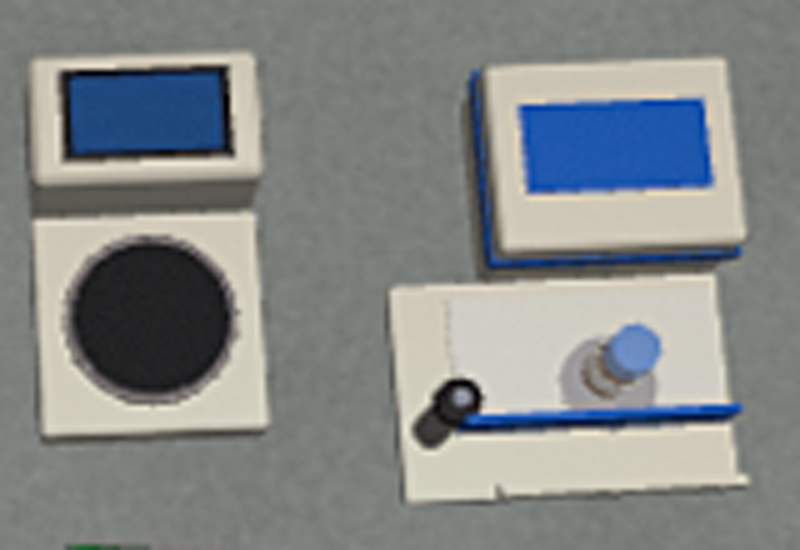

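View pics/sz.png

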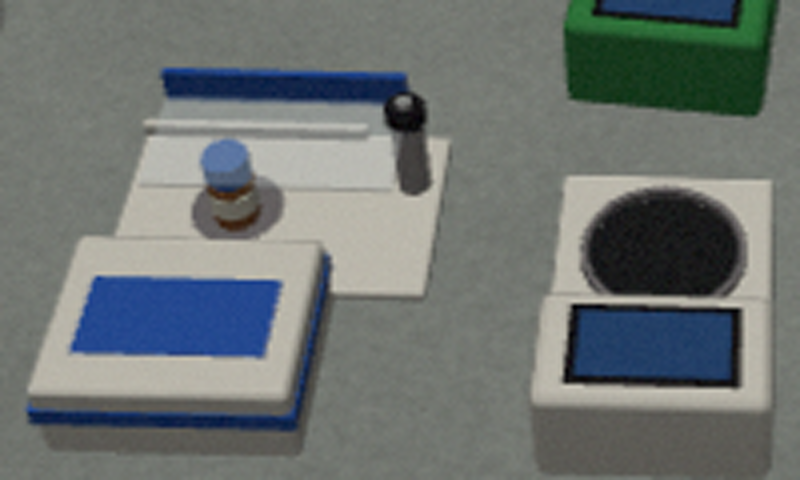

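```bash
cat >> h.py <<'E'
from scipy.spatial.transform import Rotation as Ro
from scipy.optimize import least_squares
CAM={'top':(np.array([[350.91737216,0,253.77791443],[0,350.91737216,189.29780447],[0,0,1]]),np.array([0.291248,0.05251277,0.83188939]),[8.98832441,-1.73152797,-88.38990889]),
'scene':(np.array([[485.15088091,0,258.25950009],[0,485.15088091,181.45780186],[0,0,1]]),np.array([1.18817463,0.08192153,0.7719446]),[47.45434804,-0.93525767,95.62776598])}
def proj(c,P):
    K,p,o=CAM[c]; q=(np.atleast_2d(P)-p)@Ro.from_euler('xyz',o,degrees=True).as_matrix()
    q=q*[1,-1,-1]; q=q@K.T; return q[:,:2]/q[:,2:]
def ray(c,uv,z):
    K,p,o=CAM[c]; d=np.linalg.inv(K)@[*uv,1]; d=Ro.from_euler('xyz',o,degrees=True).as_matrix()@(d*[1,-1,-1])
    return p+d*(z-p[2])/d[2]
E
python3 - <<'E'
from h import *
obs=[('top',(55,105,6),(318,127.8)),('top',(-55,105,14),(321.4,170.6)),('top',(-55,-60,14),(389.6,167.4)),('top',(-34,-35,74),(388.2,152)),
('scene',(-34,-35,74),(115.8,197.3)),('scene',(55,105,6),(181.3,254))]
def W(v,m):
    c,s=np.cos(v[2]),np.sin(v[2]); x,y,z=np.array(m)/1e3
    return np.array([v[0]+c*x-s*y,v[1]+s*x+c*y,z])
f=lambda v:np.concatenate([proj(c,W(v,m))[0]-u for c,m,u in obs])
r=least_squares(f,[.5,-.2,0]);v=r.x
print(v[:2],np.degrees(v[2]));print(r.fun.reshape(-1,2).round(1))
for n,m in dict(post=(-20,90,0),lipend=(-34,-35,64)).items():print(n,W(v,m))
for c,u in (('top',(367.2,139.6)),('scene',(131.3,218))):
  p=ray(c,u,.051); d=p[:2]-v[:2]; R=np.array([[np.cos(v[2]),np.sin(v[2])],[-np.sin(v[2]),np.cos(v[2])]]); print('vial',c,p,'local',R@d*1000)
print('dish',ray('top',(270.4,134),.026), ray('scene',(664/4+75,247/4+180),.026))
E
```

```text
[ 0.53767055 -0.22989129] 4.698775557001927
[[-0.8 -1. ]
 [ 0.2 -0.9]
 [-0.3 -0.9]
 [ 0.1  0. ]
 [-0.3 -1.7]
 [-0.2 -1.6]]
post [ 0.51036522 -0.14183211  0.        ]
lipend [ 0.50665192 -0.26755884  0.064     ]
vial top [ 0.54127418 -0.22848194  0.051     ] local [3.7069726  1.10941387]
vial scene [ 0.54348328 -0.22744849  0.051     ] local [5.99330353 1.95841901]
dish [ 0.55442299 -0.00420789  0.026     ] [ 0.55963774 -0.00249441  0.026     ]
```

```bash
cat >> h.py <<'E'
def tool(): 
    o=ctrl.get_obs(); return o['tool_pos'],o['orientation'],o
def plan(target,yaw,n):
    # rows in tool axes, yaw interpolated first-order
    p,o,_=tool(); a=o[2]; da=(yaw-a+180)%360-180; rows=[];p=p.copy(); s=(np.array(target)-p)/n; ar=np.radians(da)/n
    a=np.radians(a)
    for i in range(n):
        ex=np.array([np.cos(a),np.sin(a),0]);ey=np.array([np.sin(a),-np.cos(a),0])
        rows.append(dict(x=round(s@ex*100,2),y=round(s@ey*100,2),z=round(-s[2]*100,2),roll=round(-ar,3))); a+=ar
    import json;print(json.dumps(rows))
E
python3 - <<'E'
from h import *
plan((0.448,-0.236,0.2),-85.3,12)
# post knob height
for z in (.06,.07,.08,.09,.1):print(z,ray('top',(331.8,149.6),z)[:2])
E
```

```text
[{"x": -2.98, "y": 2.64, "z": 0.22, "roll": -0.113}, {"x": -3.26, "y": 2.29, "z": 0.22, "roll": -0.113}, {"x": -3.49, "y": 1.91, "z": 0.22, "roll": -0.113}, {"x": -3.69, "y": 1.5, "z": 0.22, "roll": -0.113}, {"x": -3.83, "y": 1.08, "z": 0.22, "roll": -0.113}, {"x": -3.93, "y": 0.64, "z": 0.22, "roll": -0.113}, {"x": -3.97, "y": 0.19, "z": 0.22, "roll": -0.113}, {"x": -3.97, "y": -0.25, "z": 0.22, "roll": -0.113}, {"x": -3.92, "y": -0.7, "z": 0.22, "roll": -0.113}, {"x": -3.81, "y": -1.13, "z": 0.22, "roll": -0.113}, {"x": -3.66, "y": -1.55, "z": 0.22, "roll": -0.113}, {"x": -3.47, "y": -1.96, "z": 0.22, "roll": -0.113}]
0.06 [ 0.51164505 -0.14302261]
0.07 [ 0.50878976 -0.1404894 ]
0.08 [ 0.50593447 -0.1379562 ]
0.09 [ 0.50307917 -0.13542299]
0.1 [ 0.50022388 -0.13288979]
```

Emit:
{"api": "jog_arm", "payload": {"commands": [{"x":-3.0,"y":2.6,"z":0.2,"roll":-0.11},{"x":-3.3,"y":2.3,"z":0.2,"roll":-0.11},{"x":-3.5,"y":1.9,"z":0.2,"roll":-0.11},{"x":-3.7,"y":1.5,"z":0.2,"roll":-0.11},{"x":-3.8,"y":1.1,"z":0.2,"roll":-0.11},{"x":-3.9,"y":0.6,"z":0.2,"roll":-0.11},{"x":-4.0,"y":0.2,"z":0.2,"roll":-0.11},{"x":-4.0,"y":-0.2,"z":0.2,"roll":-0.11},{"x":-3.9,"y":-0.7,"z":0.2,"roll":-0.11},{"x":-3.8,"y":-1.1,"z":0.2,"roll":-0.11},{"x":-3.7,"y":-1.5,"z":0.2,"roll":-0.12},{"x":-3.5,"y":-2.0,"z":0.2,"roll":-0.12}], "gripper": 4.2}}

```text
clock: 1.95
tool_pos: [0.454, -0.237, 0.2029]
orientation: [-180.0, -0.0, -85.6]
force: [0.2, -0.1, 1.2]
opening: 0.0415
```

Run:
```python
from h import *
p,o,_=tool();print(p,o,_['opening'],_['clock'])
s=snap('wrist','w2.png')
I=s['image'];cv2.imwrite('pics/w2b.png',cv2.resize(I,None,fx=1.5,fy=1.5)[:,:,::-1])
```

```text
[ 0.454001   -0.23702482  0.20290041] [-1.79952377e+02 -1.34661037e-02 -8.56423913e+01] 0.04153038318202682 1.95
```

View pics/w2b.png

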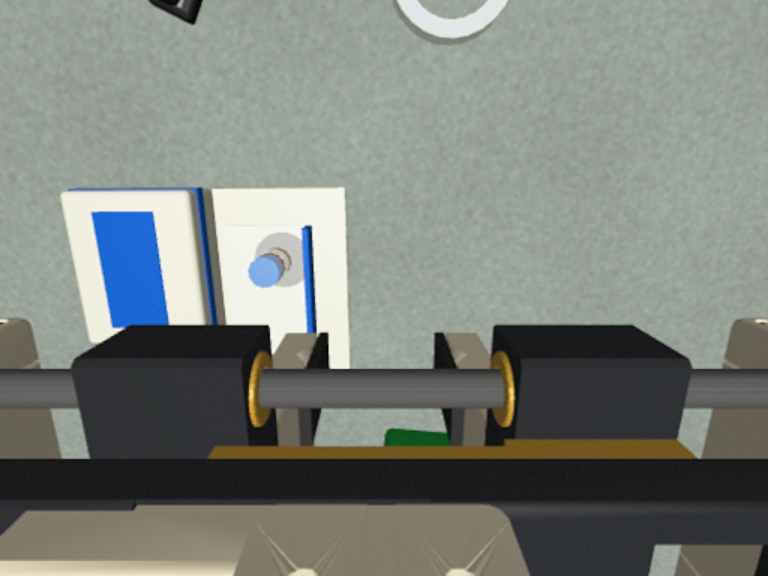

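The wrist view (1.5x) shows the blue cap top at (265,270) and the free end of the lip at (308,227). The fingers are on the robot side of the lip.

```bash
cat >> h.py <<'E'
KW=np.array([[282.24759861,0,253.84891199],[0,282.24759861,192.24147088],[0,0,1]])
HE=np.array([[7.84736404e-04,9.65186880e-01,2.61560071e-01,6.92532431e-02],[9.99999473e-01,-9.30394829e-04,4.33051157e-04,-3.12706947e-04],[6.61329433e-04,2.61559594e-01,-9.65187102e-01,-1.58489333e-01],[0,0,0,1]])
def wray(uv,z,p,o):
    R=Ro.from_euler('xyz',o,degrees=True).as_matrix()
    d=(np.linalg.inv(KW)@[*uv,1])*[1,-1,-1]
    c=p+R@HE[:3,3]; d=R@HE[:3,:3]@d
    return c+d*(z-c[2])/d[2]
D=np.array([0.53767,-0.22989]);A=np.radians(4.7)
RD=np.array([[np.cos(A),np.sin(A)],[-np.sin(A),np.cos(A)]])
def loc(P): return RD@(np.array(P)[:2]-D)*1000
def glob(l): return D+RD.T@np.array(l)/1000
E
python3 - <<'E'
from h import *
p,o,_=tool()
for n,u,z in (('cap',(265,270),.051),('lipend',(309,227),.074),('rimR',(345,188),.014),('floorback',(213,190),.006),('block',(192,192),.048)):
    P=wray(np.array(u)/1.5,z,p,o);print(n,P,loc(P))
E
```

```text
cap [ 0.54406648 -0.22576659  0.051     ] [6.71284102 3.58542735]
lipend [ 0.50878436 -0.26392328  0.074     ] [-31.5771452  -31.55199167]
rimR [ 0.49107226 -0.2892919   0.014     ] [-51.30834825 -55.38400044]
floorback [ 0.59928153 -0.27810585  0.006     ] [ 57.45361492 -53.10207927]
block [ 0.59827856 -0.27832158  0.048     ] [ 56.43634526 -53.23489424]
```

Emit:
{"api": "jog_arm", "payload": {"commands": [{"x":-0.4,"y":1.5,"z":0},{"z":3},{"z":4},{"z":4},{"z":2.3},{"z":1.0},{}]}}

```text
validation failed for argument at $.co...
```

Run:
```python
from h import *
p,o,_=tool();print(p,o,_['force'])
s=snap('scene','s3.png');cv2.imwrite('pics/s3b.png',cv2.resize(s['image'][100:300,60:300],None,fx=3,fy=3)[:,:,::-1])
```

```text
[ 0.45675619 -0.23389415  0.20263348] [-1.79882002e+02  1.33402664e-02 -8.51226574e+01] [ 2.50655839  3.03203621 -0.07732404]
```

View pics/s3b.png

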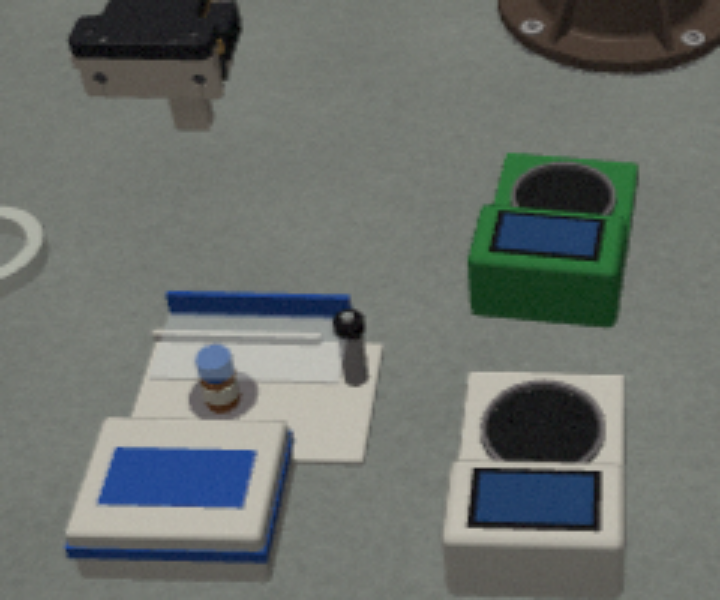

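Run:
```python
from h import *
p,o,_=tool();print(p,o,_['clock'])
s=snap('wrist','w4.png')
I=s['image'];cv2.imwrite('pics/w4b.png',cv2.resize(I[90:290,30:290],None,fx=3,fy=3,interpolation=cv2.INTER_CUBIC)[:,:,::-1])
```

```text
[ 0.45546679 -0.235556    0.20264742] [-1.79942054e+02  3.00610912e-03 -8.54857917e+01] 2.05
```

View pics/w4b.png

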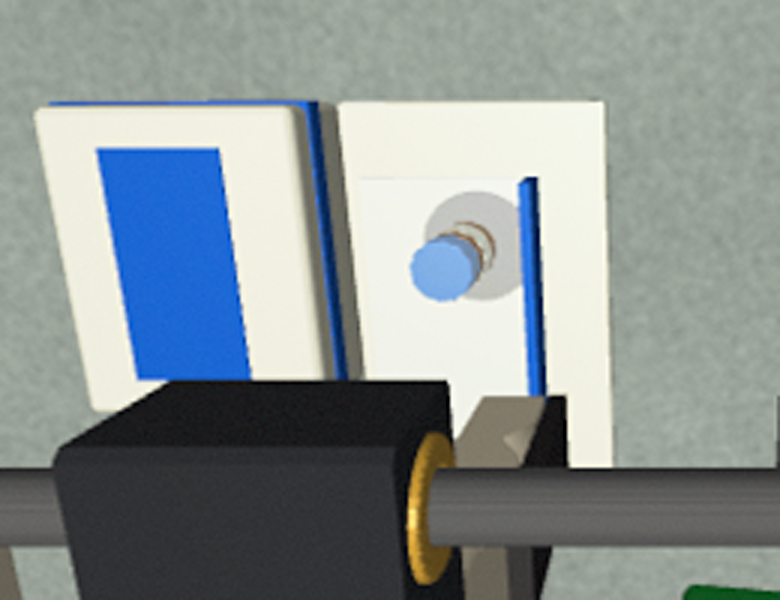

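Run:
```python
from h import *
p=np.array([0.45546679,-0.235556,0.20264742]);o=[-179.942,0.003,-85.4858]
for n,u,z in (('cap',(446,267),.051),('lipend',(528,179),.074),('rimR',(604,102),.014),('floorback',(339,103),.006)):
    P=wray(np.array(u)/3+[30,90],z,p,o);print(n,P,loc(P))
print(tool()[:2])
```

```text
cap [ 0.54041634 -0.22937535  0.051     ] [2.77927811 0.28788482]
lipend [ 0.50722543 -0.26763584  0.074     ] [-33.43503087 -35.12433505]
rimR [ 0.4877356  -0.29289706  0.014     ] [-54.92919042 -58.7036414 ]
floorback [ 0.59617207 -0.28362661  0.006     ] [ 53.90225042 -58.34948258]
(array([ 0.45442755, -0.2368055 ,  0.20264543]), array([-1.79983285e+02, -2.75990005e-03, -8.57058996e+01]))
```

Emit:
{"api": "jog_arm", "payload": {"commands": [{"x":-0.1,"y":1.5,"z":0,"roll":0},{"x":0,"y":0,"z":3,"roll":0},{"x":0,"y":0,"z":4,"roll":0},{"x":0,"y":0,"z":4,"roll":0},{"x":0,"y":0,"z":2.3,"roll":0},{"x":0,"y":0,"z":1,"roll":0},{"x":0,"y":0,"z":0,"roll":0},{"x":0,"y":0,"z":0,"roll":0}]}}

```text
clock: 2.9
tool_pos: [0.4388, -0.2392, 0.0607]
orientation: [-179.9, -0.0, -86.0]
force: [0.1, 0.2, 0.9]
opening: 0.042
```

Run:
```python
from h import *
p,o,_=tool();print(p,o,_['force'])
s=snap('scene','s5.png');cv2.imwrite('pics/s5b.png',cv2.resize(s['image'][100:300,60:300],None,fx=3,fy=3)[:,:,::-1])
```

```text
[ 0.43875717 -0.2392223   0.06069519] [-1.79922162e+02 -3.30346579e-02 -8.59709001e+01] [0.11134066 0.18625027 0.89546055]
```

View pics/s5b.png

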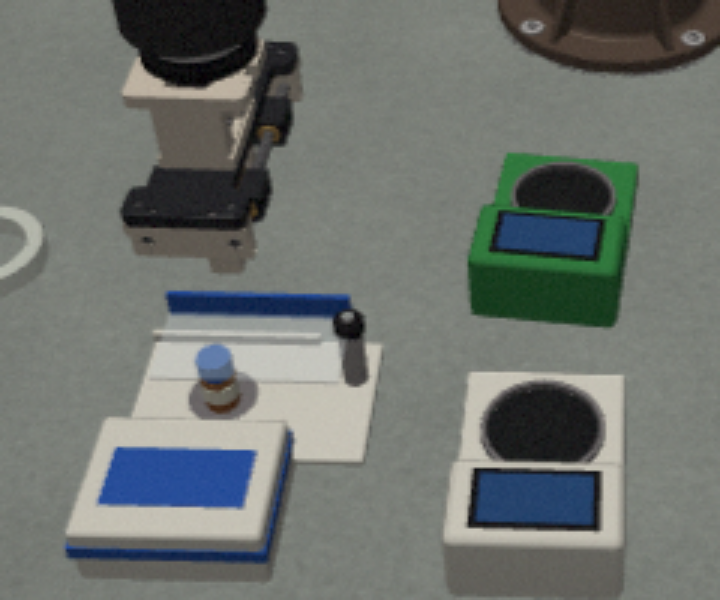

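Emit:
{"api": "jog_arm", "payload": {"commands": [{"x":-0.3,"y":-1,"z":0,"roll":0},{"x":0,"y":-1,"z":0,"roll":0},{"x":0,"y":-1,"z":0,"roll":0},{"x":0,"y":-1,"z":0,"roll":0},{"x":0,"y":-1,"z":0,"roll":0},{"x":0,"y":-1,"z":0,"roll":0},{"x":0,"y":-1,"z":0,"roll":0},{"x":0,"y":-1,"z":0,"roll":0},{"x":0,"y":-1,"z":0,"roll":0},{"x":0,"y":-1.2,"z":0,"roll":0},{"x":0,"y":0,"z":0,"roll":0},{"x":0,"y":0,"z":0,"roll":0}]}}

```text
clock: 4.15
tool_pos: [0.5406, -0.2285, 0.0596]
orientation: [-180.0, -0.0, -85.9]
force: [-0.5, -1.2, -0.4]
opening: 0.0419
```

Run:
```python
from h import *
p,o,_=tool();print(p,o,_['force'],loc(p))
s=snap('scene','s6.png');a=cv2.resize(s['image'][140:290,60:200],None,fx=4,fy=4)[:,:,::-1];cv2.imwrite('pics/s6b.png',a)
s=snap('wrist','w6.png')
```

```text
[ 0.54055231 -0.22853817  0.05959841] [-1.79952082e+02 -2.27587139e-02 -8.59241834e+01] [-0.47436617 -1.23274978 -0.35326119] [2.98338285 1.11111517]
```

View pics/s6b.png

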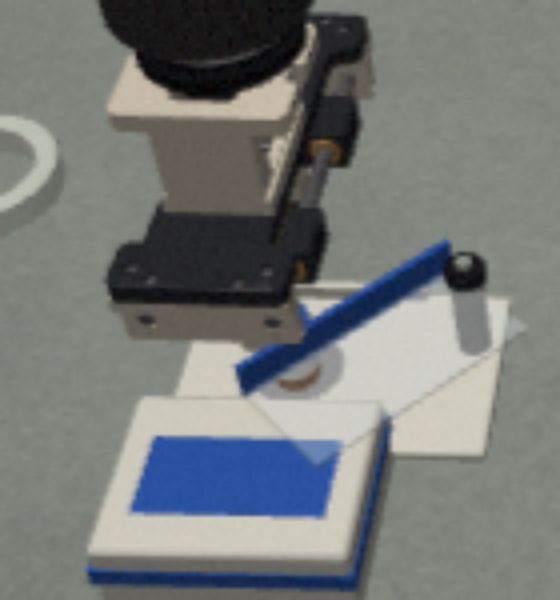

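View pics/w6.png

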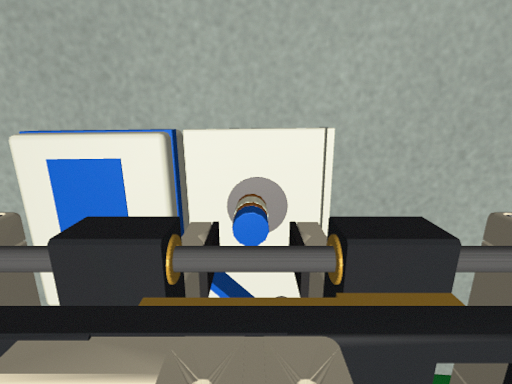

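Run:
```python
from h import *
a=loc(ray('scene',(238/4+60,368/4+140),.074));b=loc(ray('scene',(447/4+60,242/4+140),.074))
print(a,b,np.arctan2(a[0]-b[0],b[1]-a[1]))
for th in (.6,.7,.8):
    print(th, [-20,90]+125*np.array([np.sin(th),-np.cos(th)])+14*np.array([-np.cos(th),-np.sin(th)]))
p,o,_=tool()
print(wray((251,226),.051,p,o), p)
```

```text
[64.11744154 -4.61422099] [-23.5792084   81.71184223] 0.7932739076530027
0.6 [ 39.02561057 -21.07194649]
0.7 [ 49.81942028 -14.62432103]
0.8 [59.91561743 -7.13132394]
[ 0.5422703  -0.23014283  0.051     ] [ 0.53996835 -0.22854706  0.05971526]
```

The flap is held at about 0.8 rad and the fingers are centred on the cap to within about 2 mm. Next I'll lower past the vial and close.

Emit:
{"api": "jog_arm", "payload": {"commands": [{"x":0,"y":-0.1,"z":0.6,"roll":0},{"x":0,"y":0,"z":0.8,"roll":0},{"x":0,"y":0,"z":0.8,"roll":0},{"x":0,"y":0,"z":0.8,"roll":0},{"x":0,"y":0,"z":0.8,"roll":0},{"x":0,"y":0,"z":0.4,"roll":0},{"x":0,"y":0,"z":0,"roll":0},{"x":0,"y":0,"z":0,"roll":0}]}}

```text
clock: 5.05
tool_pos: [0.5404, -0.2282, 0.0172]
orientation: [179.9, 0.0, -85.9]
force: [-0.9, -1.6, -1.1]
opening: 0.0419
```

Run:
```python
from h import *
p,o,_=tool();print(p,o,_['force'],loc(p))
s=snap('scene','s7.png');a=cv2.resize(s['image'][140:290,60:200],None,fx=4,fy=4)[:,:,::-1];cv2.imwrite('pics/s7b.png',a)
```

```text
[ 0.54041685 -0.22818398  0.01719099] [ 1.79940386e+02  1.41767729e-02 -8.59326433e+01] [-0.92453494 -1.62341472 -1.10705035] [2.87740242 1.47520893]
```

View pics/s7b.png

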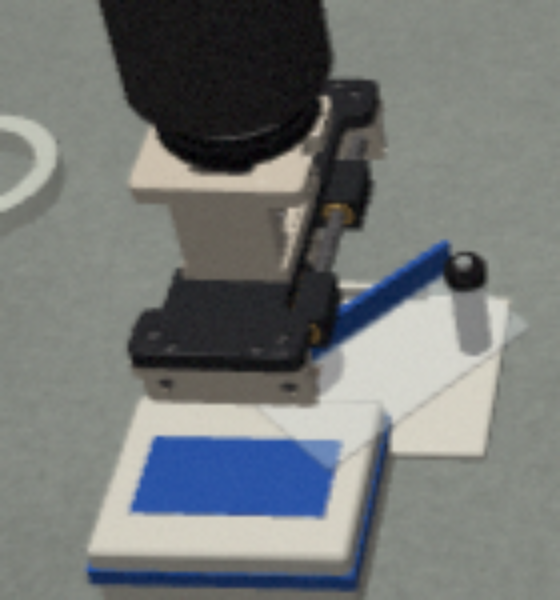

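Fingers are down around the vial with the flap still held at about 0.8 rad and only small forces on the tool. Closing now.

Emit:
{"api": "jog_arm", "payload": {"commands": [{"x":0,"y":0,"z":0,"roll":0},{"x":0,"y":0,"z":0,"roll":0},{"x":0,"y":0,"z":0,"roll":0},{"x":0,"y":0,"z":0,"roll":0},{"x":0,"y":0,"z":0,"roll":0},{"x":0,"y":0,"z":0,"roll":0},{"x":0,"y":0,"z":0,"roll":0},{"x":0,"y":0,"z":0,"roll":0}], "gripper": 1.5}}

```text
clock: 5.9
tool_pos: [0.5414, -0.2284, 0.018]
orientation: [-179.9, -0.0, -85.9]
force: [1.5, -1.4, 4.5]
opening: 0.0235
```

Run:
```python
from h import *
p,o,_=tool();print(p,o,_['force'],_['opening'])
s=snap('scene','s8.png');a=cv2.resize(s['image'][140:290,60:200],None,fx=4,fy=4)[:,:,::-1];cv2.imwrite('pics/s8b.png',a)
s=snap('wrist','w8.png')
```

```text
[ 0.5413725  -0.22837684  0.01797257] [-1.79941550e+02 -1.86500811e-02 -8.59173361e+01] [ 1.47662539 -1.43167322  4.50906986] 0.023471274927453524
```

View pics/s8b.png

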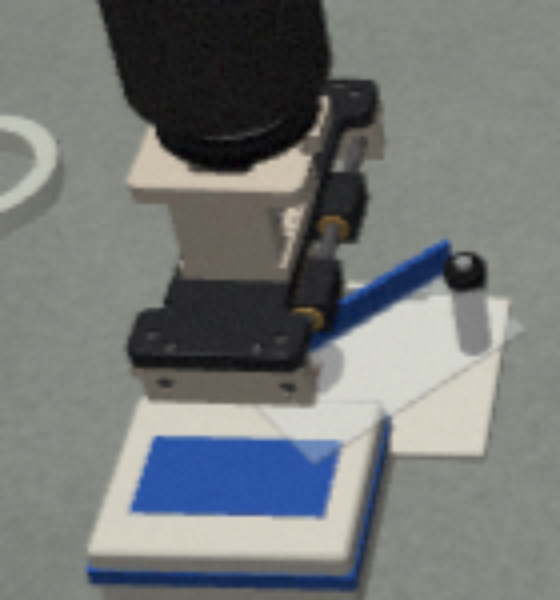

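View pics/w8.png

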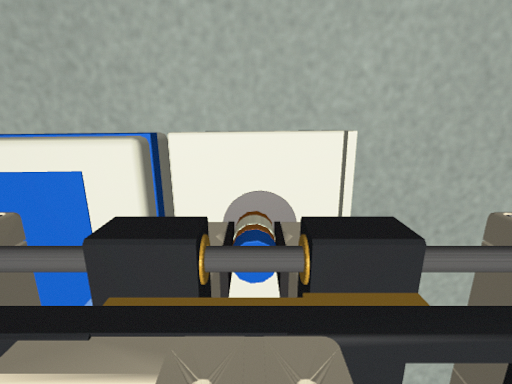

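The grip is solid (opening 23.5 mm) and the flap is still held at about 0.7 rad. Lifting.

Emit:
{"api": "jog_arm", "payload": {"commands": [{"x":0,"y":0,"z":-0.5,"roll":0},{"x":0,"y":0,"z":-1,"roll":0},{"x":0,"y":0,"z":-1,"roll":0},{"x":0,"y":0,"z":-1,"roll":0},{"x":0,"y":0,"z":-1,"roll":0},{"x":0,"y":0,"z":-1,"roll":0},{"x":0,"y":0,"z":-1.5,"roll":0},{"x":0,"y":0,"z":-2,"roll":0},{"x":0,"y":0,"z":-2,"roll":0},{"x":0,"y":0,"z":-1.5,"roll":0},{"x":0,"y":0,"z":0,"roll":0},{"x":0,"y":0,"z":0,"roll":0}]}}

```text
clock: 7.2
tool_pos: [0.5411, -0.2281, 0.1431]
orientation: [-179.9, 0.0, -85.9]
force: [-0.6, 0.3, -0.2]
opening: 0.0234
```

Run:
```python
from h import *
p,o,_=tool();print(p,o,_['force'],_['opening'])
s=snap('scene','s9.png');a=cv2.resize(s['image'][100:290,60:300],None,fx=3,fy=3)[:,:,::-1];cv2.imwrite('pics/s9b.png',a)
s=snap('wrist','w9.png')
```

```text
[ 0.54110356 -0.22809209  0.14307529] [-1.79914819e+02  8.01198672e-03 -8.59367577e+01] [-0.58434316  0.32063819 -0.20462454] 0.023405220733050448
```

View pics/s9b.png

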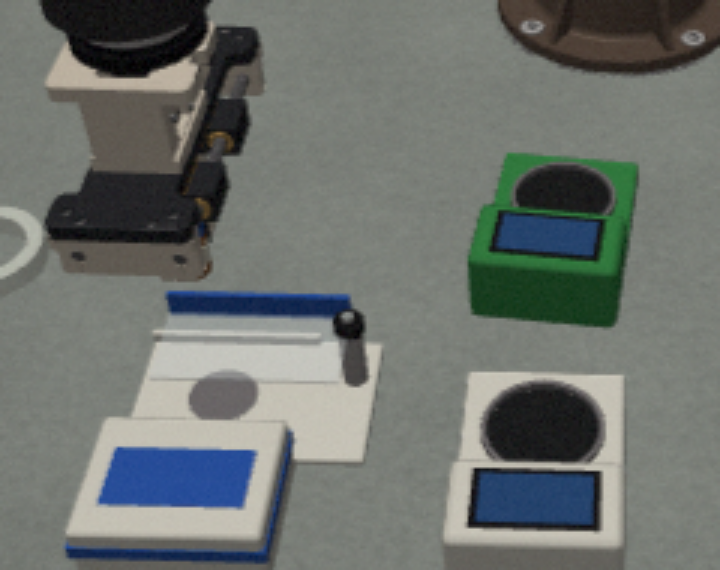

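View pics/w9.png

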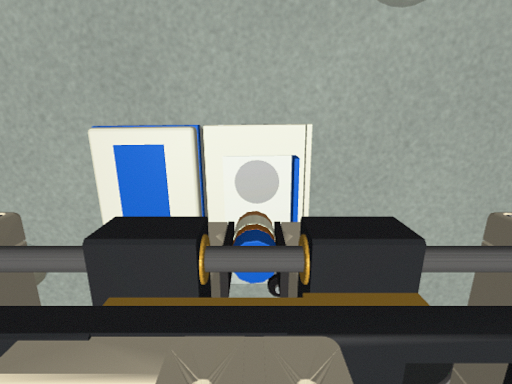

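The flap has sprung shut and the vial is held upright, clear of the dispenser. Next is the move to above the white reader's dish.

Emit:
{"api": "jog_arm", "payload": {"commands": [{"x":-1.2,"y":-0.2,"z":0,"roll":0},{"x":-2.5,"y":-0.4,"z":0,"roll":0},{"x":-3.5,"y":-0.5,"z":0,"roll":0},{"x":-4,"y":-0.5,"z":0,"roll":0},{"x":-4,"y":-0.5,"z":0,"roll":0},{"x":-3.5,"y":-0.5,"z":0,"roll":0},{"x":-2.3,"y":-0.3,"z":0,"roll":0},{"x":-1.2,"y":-0.2,"z":0,"roll":0},{"x":0,"y":0,"z":0,"roll":0},{"x":0,"y":0,"z":0,"roll":0},{"x":0,"y":0,"z":0,"roll":0}]}}

```text
clock: 8.4
tool_pos: [0.5557, -0.0054, 0.1423]
orientation: [180.0, -0.0, -86.0]
force: [-0.1, -0.7, -0.6]
opening: 0.0235
```

Run:
```python
from h import *
p,o,_=tool();print(p,o,_['force'],_['opening'])
s=snap('scene','s10.png');a=cv2.resize(s['image'][100:300,160:340],None,fx=3,fy=3)[:,:,::-1];cv2.imwrite('pics/s10b.png',a)
s=snap('top','t10.png');a=cv2.resize(s['image'][60:200,180:400],None,fx=3.5,fy=3.5)[:,:,::-1];cv2.imwrite('pics/t10b.png',a)
s=snap('wrist','w10.png')
```

```text
[ 0.55573283 -0.00538979  0.14230573] [ 1.79964981e+02 -9.61397033e-03 -8.59798839e+01] [-0.10047681 -0.71506013 -0.58525826] 0.023544006832774595
```

View pics/s10b.png

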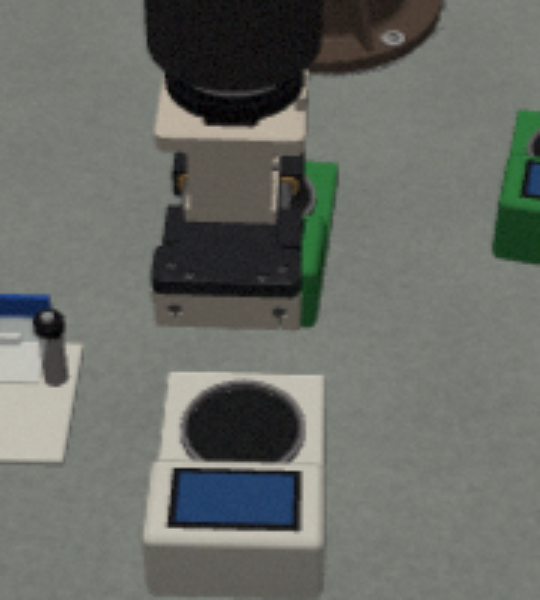

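View pics/w10.png

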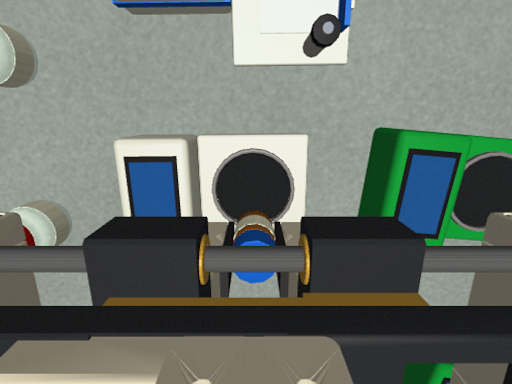

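Run:
```python
from h import *
p,o,_=tool()
I=cv2.imread('pics/w10.png')
for u in ((254,189),(213,189),(295,189),(254,148)):print(wray(u,.026,p,o))
```

```text
[ 0.55600989 -0.00359753  0.026     ]
[ 0.59716641 -0.00068591  0.026     ]
[ 0.51485893 -0.00650876  0.026     ]
[ 0.55890435 -0.0444979   0.026     ]
```

Emit:
{"api": "jog_arm", "payload": {"commands": [{"x":-0.1,"y":0,"z":1,"roll":0},{"x":0,"y":0,"z":2,"roll":0},{"x":0,"y":0,"z":2,"roll":0},{"x":0,"y":0,"z":2,"roll":0},{"x":0,"y":0,"z":1.5,"roll":0},{"x":0,"y":0,"z":1,"roll":0},{"x":0,"y":0,"z":0.6,"roll":0},{"x":0,"y":0,"z":0.2,"roll":0},{"x":0,"y":0,"z":0.2,"roll":0},{"x":0,"y":0,"z":0,"roll":0},{"x":0,"y":0,"z":0,"roll":0}]}}

```text
clock: 9.65
tool_pos: [0.5563, -0.0035, 0.0381]
orientation: [-179.9, 0.0, -85.9]
force: [-0.5, -0.7, -0.3]
opening: 0.0235
```

Emit:
{"api": "jog_arm", "payload": {"commands": [{"x":0,"y":0,"z":0.1,"roll":0},{"x":0,"y":0,"z":0.1,"roll":0},{"x":0,"y":0,"z":0.1,"roll":0},{"x":0,"y":0,"z":0,"roll":0},{"x":0,"y":0,"z":0,"roll":0}]}}

```text
clock: 10.15
tool_pos: [0.5559, -0.0036, 0.0345]
orientation: [180.0, -0.0, -85.9]
force: [-0.1, -0.6, -0.3]
opening: 0.0234
```

Emit:
{"api": "jog_arm", "payload": {"commands": [{"x":0,"y":0,"z":0.1,"roll":0},{"x":0,"y":0,"z":0,"roll":0},{"x":0,"y":0,"z":0.1,"roll":0},{"x":0,"y":0,"z":0,"roll":0},{"x":0,"y":0,"z":0,"roll":0},{"x":0,"y":0,"z":0,"roll":0}]}}

```text
clock: 10.75
tool_pos: [0.556, -0.0036, 0.0326]
orientation: [-180.0, -0.0, -85.9]
force: [0.4, 0.7, -0.1]
opening: 0.023
```

Emit:
{"api": "jog_arm", "payload": {"commands": [{"x":0,"y":0,"z":0.1,"roll":0},{"x":0,"y":0,"z":0,"roll":0},{"x":0,"y":0,"z":0,"roll":0},{"x":0,"y":0,"z":0,"roll":0}]}}

```text
clock: 11.15
tool_pos: [0.5561, -0.0036, 0.0319]
orientation: [-180.0, 0.0, -85.9]
force: [-1.1, 0.9, 5.4]
opening: 0.0236
```

The 5.4 N upward force shows the vial is seated on the dish floor. I'll release only to 42 mm, to stay clear of the housing.

Emit:
{"api": "jog_arm", "payload": {"commands": [{"x":0,"y":0,"z":0,"roll":0},{"x":0,"y":0,"z":0,"roll":0},{"x":0,"y":0,"z":0,"roll":0},{"x":0,"y":0,"z":0,"roll":0},{"x":0,"y":0,"z":0,"roll":0}], "gripper": 4.2}}

```text
clock: 11.65
tool_pos: [0.5559, -0.0036, 0.0314]
orientation: [180.0, -0.0, -85.9]
force: [-0.5, 0.7, 0.0]
opening: 0.0418
```

Run:
```python
from h import *
p,o,_=tool();print(p,o,_['force'],_['opening'])
snap('wrist','w11.png')
```

```text
[ 0.55588558 -0.00364827  0.03143749] [ 1.79990204e+02 -5.15969951e-04 -8.59314020e+01] [-0.49903223  0.69906822  0.01373595] 0.04179218159497757
```

View pics/w11.png

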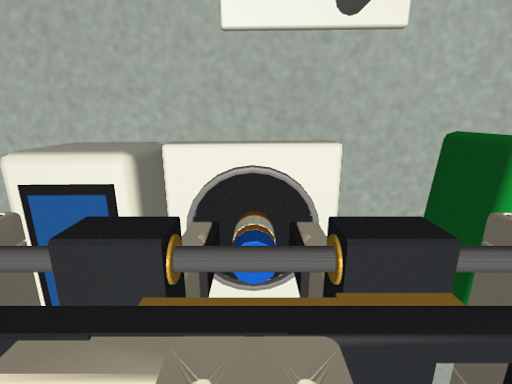

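The vial stands free between the open fingers, in the middle of the dish. Retreating straight up.

Emit:
{"api": "jog_arm", "payload": {"commands": [{"x":0,"y":0,"z":-0.5,"roll":0},{"x":0,"y":0,"z":-1,"roll":0},{"x":0,"y":0,"z":-1.5,"roll":0},{"x":0,"y":0,"z":-2,"roll":0},{"x":0,"y":0,"z":-2,"roll":0},{"x":0,"y":0,"z":-2,"roll":0},{"x":0,"y":0,"z":-3,"roll":0},{"x":0,"y":0,"z":-2,"roll":0},{"x":0,"y":0,"z":-1,"roll":0},{"x":0,"y":0,"z":0,"roll":0},{"x":0,"y":0,"z":0,"roll":0},{"x":0,"y":0,"z":0,"roll":0}]}}

```text
clock: 12.9
tool_pos: [0.5552, -0.0037, 0.1803]
orientation: [179.9, -0.0, -85.9]
force: [0.3, 0.5, -0.4]
opening: 0.0419
```

Run:
```python
from h import *
p,o,_=tool();print(p,_['force'],_['opening'])
s=snap('scene','s12.png');a=cv2.resize(s['image'][100:300,60:300],None,fx=3,fy=3)[:,:,::-1];cv2.imwrite('pics/s12b.png',a)
```

```text
[ 0.5551621  -0.0037488   0.18028412] [ 0.25881462  0.52591793 -0.4437883 ] 0.041896714908458636
```

View pics/s12b.png

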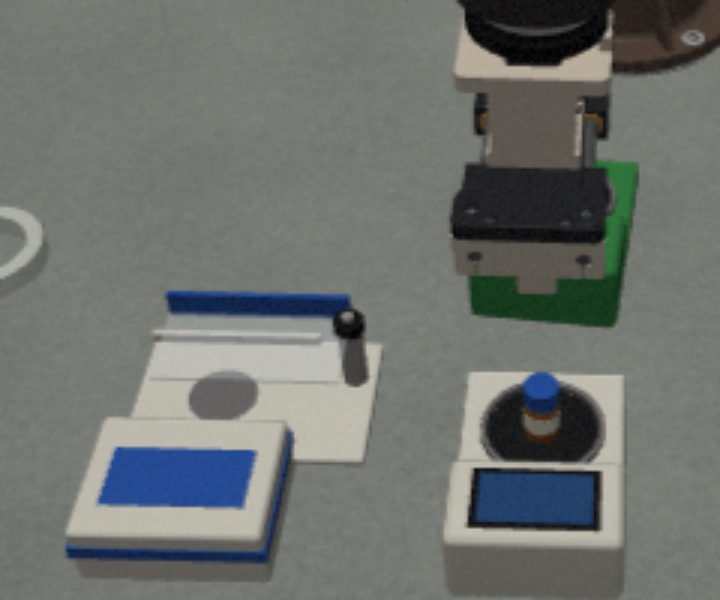

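The vial stands upright near the middle of the white reader's dish. The flap is shut and the arm is clear.

Run:
```python
from h import *
print(ctrl.close_job())
```

```text
the job is handed in; nothing more can be done
None
```

The blue-capped vial is standing upright in the white reader's dish, released, and the blue flap is shut. I handed the job in at about 13 s; it gives no verdict.

- **Grip:** I pushed the flap's lip aside with the leading finger to about 0.8 rad, lowered the fingers past it and closed on the vial. The opening stopped at 23.5 mm with the flap still at about 0.7 rad.
- **Lift:** I lifted straight up. The scene picture then showed the flap shut and the vial held upright.
- **Placing:** I lowered the vial until I felt a 5.4 N contact, with the tool within about 1 mm of the measured dish centre. I opened the fingers only to 42 mm, to stay clear of the reader's housing, and backed off upwards.
- **Last checks:** The final picture shows the vial upright near the middle of the dish, the flap shut and the gripper well above. The force on the tool is back to its noise level.
- **One disagreement:** The first wrist-camera measurement was about 4 mm off because the arm was still settling. I repeated it after the arm had largely settled; it then agreed with the other cameras to within about 3 mm.

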